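# Reset the rinser's flow valve under its flush cover

## Task

Draw the palette knife out from under the cup riser, take it by the handle and use its blade in the notch to lever up the flush steel cover, and swing the cover back past upright so that it stays open. Then turn the handwheel under it clockwise (seen from above) until its raised pointer stands at the index line on the housing frame, on the robot's left of the wheel. Finish with the knife lying flat on the counter and the jug, cup and tamper left where they stand.

Things in the scene. Friction and masses are not known exactly. Their poses are not given: they have to be found in the camera images.
- housing: Fixed low steel valve housing, 200 (x) x 176 (y) x 60 mm high; origin: centre of underside, x from its front (robot side) to its hinge side. Frame top z 60: front deck x -100..-66, side frames 15 wide. Pry notch in mid deck: 36 wide, open to front and above, floor z 46, running on under the cover to x -54. Behind it a cavity x -54..86, y -73..73, floor z 12, with the handwheel
- notch (a point): point in the pry notch right below the cover's front edge: housing (-66, 0, 51) mm, the middle of the 10 mm high gap between notch floor (z 46) and cover underside (z 56)
- cover (a joint): angle of the flat steel cover, 150 long (x) x 142 wide x 4 mm thick, 220 g, flush with the deck (top z 60) when shut: 0 shut, grows as its front edge rises, 1.57 upright, stop at 2.0. A stiff hinge holds it wherever it is left
- cover_hinge (a point): middle of the cover's hinge line, housing (84, 0, 58) mm; the line runs along housing y
- cover_lip (a point): middle of the cover's free front edge, 150 mm from the hinge line
- wheel (a joint): angle of the handwheel, rad, grows clockwise seen from above; starts between 0.2 and 1.8; the pointer stands at the index line at 5.2 (aim); stops at 0 and 5.9. Stiff: it stays where it is left
- wheel_top (a point): centre of the handwheel's flat top, housing (12, 0, 45) mm, on its upright axis. Wheel: black solid disc 66 mm across, 12 mm thick (z 33..45), small hub 4 mm high on top; 40 mm of free space all round its rim
- pointer (a point): outer end of the raised aluminium pointer rib (18 x 5 x 3 mm, radial) on top of the wheel, 31 mm from the axis
- index_mark (a point): the dark index line on the left (+y) side frame, housing (12, 74, 60) mm, straight to housing +y from the wheel axis
- riser: fixed low steel cup riser: plate 170 (x) x 200 (y) mm, top z 36, underside z 31, thin legs at (+-77, +-92); origin on the counter below its centre; the knife sticks out at its front edge (x -85). Two stacks of cups, up to z 133, stand on its rear half (x -7 to 90)
- knife: palette knife lying flat, 195 mm long, 90 g: origin at the neck on its underside; x points to the blade tip. Wooden handle x -105..0, 22 wide, 18 high; flat steel blade x 0..90, 22 wide, 4 thick, at z 7..11 (clear of the counter). At the start the handle and neck are under the riser and only the last 45 to 57 mm of blade show
- knife_tip (a point): blade tip, knife (90, 0, 9) mm
- knife_grip (a point): good place to hold the handle for levering, knife (-20, 0, 9) mm
- jug: steel milk jug, 80 mm across, 110 high, handle; origin under its centre; bystander
- cup: white cup, 84 mm across, 60 high, handle; origin under its centre; bystander
- tamper: steel tamper, 58 mm across, 90 high; origin under its centre; bystander
Not all that is in view belongs to the job. There is more than one size of the knife; the one meant has the size given above.

How it is judged (in metres and radians):
On the way, in this order (a step that is already met when the one before it is completed fails the run):
1. the cover is levered up by the knife: open more than 0.35 rad with the blade tip under it and bearing on it, the hand on the handle (x of the grasp point in the frame of knife below 0.015 m and value of joint cover above 0.35 rad and contact force between knife and housing above 0.2 N and x of knife_tip in the frame of housing between -0.075 and 0.1 m and z of knife_tip in the frame of housing above 0.055 m), for 0.1 s.
2. with the cover past upright, the wheel is turned to the index line (5.2 +- 0.14 rad) (value of joint cover above 1.6 rad and value of joint wheel between 5.06 and 5.34 rad), for 0.2 s.
At the end, for the whole second after the job is handed in: cover open past upright (over 1.6 rad), wheel at rest with its pointer within 0.14 rad of the index line (joint 5.06 to 5.34), knife lying flat (either side up) and still on the counter, jug, cup and tamper upright within 30 mm of where they started (all of step 2 and velocity of joint wheel between -0.05 and 0.05 rad/s and height (world z) of each of knife_tip, knife_grip below 0.02 m and (angle between knife's own z axis and vertical below 0.12 rad or angle between knife's own z axis and vertical above 3.02 rad) and linear speed of knife below 0.02 m/s and distance of each of jug, cup, tamper from where it was at the start of the episode below 0.03 m and angle between each of jug, cup, tamper's own z axis and vertical below 0.15 rad); the robot touches nothing.
It fails at once if the jug is knocked over or shoved more than 50 mm (distance of jug from where it was at the start of the episode above 0.05 m or angle between jug's own z axis and vertical above 0.5 rad).
It fails at once if the cup is knocked over or shoved more than 50 mm (distance of cup from where it was at the start of the episode above 0.05 m or angle between cup's own z axis and vertical above 0.5 rad).
It fails at once if the tamper is knocked over or shoved more than 50 mm (distance of tamper from where it was at the start of the episode above 0.05 m or angle between tamper's own z axis and vertical above 0.5 rad).
It also fails if it takes over 72 s, if anything falls off the work surface, if the arm or the gripper's body presses on something with over 40 N, if the wrist force passes 120 N, or if a joint passes its speed limit or range.

## Robot

A 6-joint arm with a two-finger parallel gripper is mounted at the origin on the work surface. World frame = base frame: x ahead of the robot, y to its left, z up, the work surface at z = 0. Lengths are in m, angles in degrees, forces in N, time in s.
With the tool pointing down it reaches from about 0.375 to 0.75 m from the base axis. Payload 9 kg.
Tool frame: the origin (TCP) lies midway between the tips of the shut fingers; the grasp point (between the pads) lies 19 mm behind it (arm.hold_point_z is the distance from the TCP to the grasp point, in m); z points along the fingers, y is the line along which they close (so a half turn about z gives the same grasp; the last joint's range is limited). The gripper opens to 85 mm and grips with 20 to 120 N. Pads are 22 mm wide; open, the fingers measure 114 mm over their backs; the gripper's body (76 mm by 85 mm) begins 54 mm behind the grasp point. The pads swing forward as they close: fully open they stand 13 mm farther back than shut.
Start: joints at [57.599, 5.964, 5.575, 89.605, 0, 77.527], TCP at [0.205, 0.564, 0.231] pointing down, gripper open.
Joint ranges: [-171.21, 171.21], [-48.23, 106.86], [-62.78, 66.21], [-105.2, 120.99], [-86.42, 89.51], [-180, 180]. Speed limits (degrees/s): [127.2, 127.2, 147.25, 180, 180, 180].

## Interface

Orientations are given as [roll, pitch, yaw] about the fixed x, y, z axes, in that order (R = Rz(yaw) Ry(pitch) Rx(roll)).
In Python, from bench import arm, viewer, models gives the robot as it stands. The module is installed in compiled form; this text tells all that it offers.
- The arm moves only by the shell command python3 -m handwheel 'ROWS'. ROWS is JSON, one flat list of numbers, 5 for each row, row after row: the shift along the world's x, y, z in mm, then the turn about the world's z in degrees, then the opening, from -1 (shut) to 1 (fully open). A call has 1 to 12 rows; each row shifts and turns the commanded pose from where the row before left it; what a row does not reach is not made up. A row lasts 1/10 s, in which the tool goes at most 50 mm and 8.59 degrees, less where a joint would pass 70% of its speed; a pose out of reach is approached as far as the arm can. A call with a gripper value outside its range is refused whole. The fingers move at their own pace and stop on an object; the grip force is fixed at half the most. Time passes only in rows, so rows that do not move let the fingers close. It gives the time, the measured TCP pose, the force, the opening and the grip force at its end, in the units of the state.
- arm.get_obs(): the state, without advancing time (a new reading comes with each control period).
- viewer.get_image(name): name is "side" or "top"; returns (picture, depth): 420x560x3 uint8, red, green, blue; 420x560 float32, m along the optical axis (not along the pixel's ray), 0 where there is no reading.
- viewer.camera_params(name): a dict with "mtx" (3x3 intrinsics, pixels), "k1" (the pictures are not rectified: a ray, as slopes to the right and down, at radius r is drawn at 1 + k1 r^2 times it, then the intrinsics apply), "camera_from_world" (4x4, takes a point from world to camera coordinates). Camera axes: x right, y up, looking along -z (the intrinsics and any distortion apply to the point x, -y, -z); pixel columns grow to the right and rows downward; lengths in m; the calibration is good to about 2 mm. A picture is of the moment at which its call begins. camera_params takes no time and is no camera call.
- arm.job_done(): hands the job in; it is judged then, once.
Trained networks look in the newest picture that a camera, given by its name, has taken for a name from the list of things; names that differ only in an ending like _2 or _b are one class to them, and where a whole thing is asked for, a point or a joint stands for the part that bears it (a point fixed in the world has none). Each returns a list of dicts, best first, with "conf" (0 to 1); they miss things now and then, are a little off and sometimes report something else, mostly with a low value. They report only what shows in the picture. A call takes as long as a camera call. They do not tell look-alikes from the thing itself.
- models.recognise(label, camera): "bbox" ([left, top, width, height] in pixels, round what is visible of it).
- models.landmark_of(label, camera): "location" ([column, row] in pixels: a listed point, or the origin of a listed thing).
The state is a dict: "clock": time; "joint_positions": joint angles; "joint_velocities": joint speeds; "effort": joint torques, N m; "tool_pos": TCP position; "tool_rot": TCP orientation; "ft_force": force on the tool from outside, world axes, zero at the start; "wrist_torque": the same for the moment, N m; "width": finger opening in m; "grip_force": force on a finger pad.
Only numpy, scipy, OpenCV 4.12 (cv2) and the standard library are available. Lean on these libraries where they do the work, as an engineer would, in place of code of your own. Each camera call takes 0.05 s, during which the arm holds its last target. There are 200 camera calls.

## Working session

There is one attempt and no reset: what is moved stays moved. The work goes in short steps, Python scripts to look and compute and a shell command to move; the robot and the scene stay as the last step left them, time stands still between calls to the robot, and variables do not carry over. Pictures are saved under pics/ and viewed, at most 10 in all, crops included, and the job is handed in when it is done.

```bash
mkdir -p pics; ls; cat > h.py <<'E'
import numpy as np, cv2
from bench import arm, viewer, models
def snap(n,save=None):
    p,d=viewer.get_image(n)
    if save: cv2.imwrite('pics/'+save,p[:,:,::-1])
    return p,d
def ray(n,uv):
    c=viewer.camera_params(n);K=np.array(c['mtx']);k1=c['k1'];T=np.array(c['camera_from_world'])
    x=cv2.undistortPoints(np.array([[uv]],float),K,np.array([k1,0,0,0,0.]))[0,0]
    d=np.array([x[0],-x[1],-1.]);R=T[:3,:3];o=-R.T@T[:3,3]
    return o,R.T@d
def atz(n,uv,z):
    o,d=ray(n,uv);return o+d*(z-o[2])/d[2]
def atd(n,uv,dep):
    o,d=ray(n,uv);return o+d*dep
def proj(n,P):
    c=viewer.camera_params(n);K=np.array(c['mtx']);k1=c['k1'];T=np.array(c['camera_from_world'])
    q=T[:3,:3]@np.array(P,float)+T[:3,3];x=np.array([q[0],-q[1]])/-q[2];x=x*(1+k1*(x@x))
    return (K@[x[0],x[1],1])[:2]
def tri(a,ua,b,ub):
    o1,d1=ray(a,ua);o2,d2=ray(b,ub);A=np.stack([d1,-d2],1);t=np.linalg.lstsq(A,o2-o1,rcond=None)[0]
    p,q=o1+t[0]*d1,o2+t[1]*d2;return (p+q)/2,np.linalg.norm(p-q)
E
python3 - <<'E'
from h import *
np.set_printoptions(precision=3,suppress=True)
for n in ('side','top'):
    p,d=snap(n,n+'0.png'); print(n,ray(n,(280,210)))
    for l in 'notch cover_hinge cover_lip index_mark riser knife knife_tip jug cup tamper housing'.split():
        for r in models.landmark_of(l,n)[:2]:
            u=r['location'];i=d[int(u[1]),int(u[0])]
            print(n,l,np.round(u),round(r['conf'],2),atd(n,u,i) if i>0 else '-')
print(arm.get_obs())
E
```

```text
pics
side (array([ 0.303, -1.168,  0.918]), array([ 0.113,  0.823, -0.557]))
side notch [313. 244.] 0.8 [ 0.561 -0.103  0.059]
side cover_hinge [355. 251.] 0.95 [ 0.693 -0.146  0.056]
side cover_hinge [309. 250.] 0.28 [ 0.544 -0.13   0.058]
side cover_lip [307. 249.] 0.76 [ 0.544 -0.109  0.044]
side index_mark [335. 206.] 0.72 [0.689 0.123 0.053]
side index_mark [336. 235.] 0.6 [ 0.65  -0.06   0.057]
side riser [262. 180.] 0.74 [0.432 0.369 0.034]
side riser [358. 251.] 0.17 [ 0.698 -0.156  0.062]
side knife [262. 186.] 0.47 [0.433 0.358 0.007]
side knife [199. 200.] 0.47 [0.177 0.258 0.015]
side knife_tip [265. 194.] 0.57 [0.439 0.291 0.011]
side knife_tip [199. 211.] 0.57 [0.181 0.176 0.017]
side jug [331. 206.] 0.96 [0.686 0.164 0.024]
side cup [288. 325.] 0.91 [ 0.438 -0.428  0.055]
side cup [264. 181.] 0.65 [0.441 0.355 0.035]
side tamper [354. 313.] 0.82 [ 0.631 -0.382  0.03 ]
side housing [330. 262.] 0.73 [ 0.598 -0.197  0.058]
side housing [267. 196.] 0.54 [ 0.448  0.293 -0.   ]
top (array([0.182, 0.103, 1.414]), array([ 0.198,  0.009, -0.98 ]))
top notch [360. 182.] 0.87 [ 0
[... 537 characters left out ...]
48.] 0.35 [ 0.648 -0.062  0.059]
top cup [455. 226.] 0.93 [ 0.45  -0.391  0.007]
top tamper [446. 167.] 0.7 [ 0.618 -0.36   0.027]
top tamper [176. 210.] 0.3 [0.442 0.412 0.034]
top housing [362. 165.] 0.69 [ 0.601 -0.112  0.061]
{'clock': 1.2, 'joint_positions': array([57.601,  5.964,  5.576, 89.606, -0.001, 77.526]), 'joint_velocities': array([-0.041, -0.047,  0.041,  0.019,  0.005, -0.053]), 'effort': array([  0.   , -55.676,  50.377,   0.001,  -0.   ,   0.   ]), 'tool_pos': array([0.204, 0.564, 0.231]), 'tool_rot': array([179.996,   0.002, 160.075]), 'ft_force': array([ 0.204, -1.569, -1.268]), 'wrist_torque': array([0.046, 0.025, 0.038]), 'grip_force': 0.0, 'width': 0.08550772695885267}
```

```bash
ls pics
```

```text
side0.png
top0.png
```

View pics/top0.png

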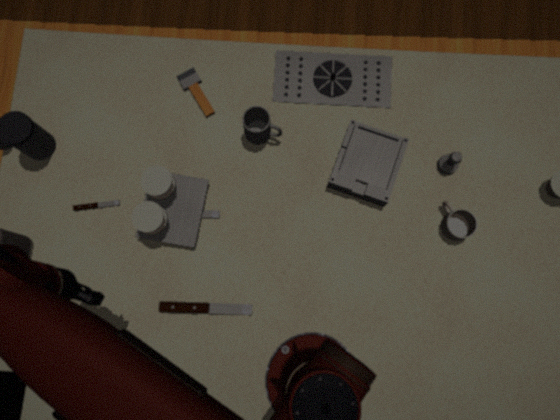

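View pics/side0.png

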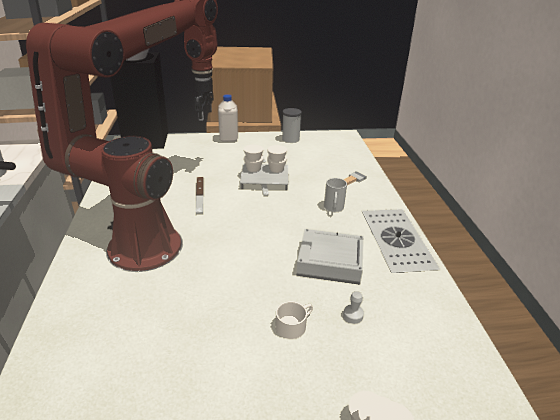

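Top view: the riser is at (180,210) with its cup stacks. The blade sticks out at (211,214), pointing to world -y. The housing is at (367,165) with its notch at (361,186), the jug at (257,127), the cup at (459,226) and the tamper at (449,163). The other knives, at (205,308) and (97,205), are decoys. Next I'll take enlarged crops.

```bash
python3 - <<'E'
import cv2,numpy as np
t=cv2.imread('pics/top0.png');
a=cv2.resize(t[165:255,130:230],None,fx=4,fy=4,interpolation=cv2.INTER_CUBIC)
b=cv2.resize(t[115:215,320:415],None,fx=4,fy=4,interpolation=cv2.INTER_CUBIC)
o=np.zeros((400,800,3),np.uint8);o[:360,:400]=a;o[:400,410:790]=b
o=np.clip(o.astype(float)*1.8,0,255).astype(np.uint8)
cv2.imwrite('pics/crop1.png',o)
E
```

```text
(no output)
```

View pics/crop1.png

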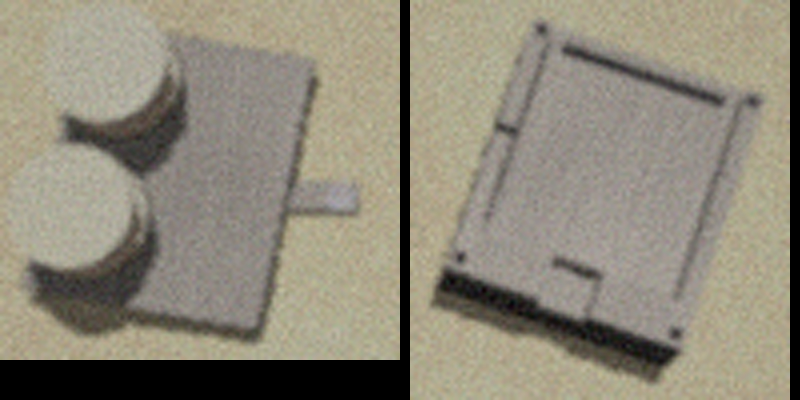

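The crop shows the riser edge running from (315,75) to (262,330), with the blade between (290,197) and (358,197). The housing top corners are near (538,20), (762,97), (682,350) and (443,268), and the notch is at (578,290).

```bash
cat > m.py <<'E'
from h import *
np.set_printoptions(precision=4,suppress=True)
A=lambda x,y:(130+(x+.5)/4-.5,165+(y+.5)/4-.5)
B=lambda x,y:(320+(x-410+.5)/4-.5,115+(y+.5)/4-.5)
if __name__=='__main__':
    C=[atz('top',B(*q),.06)[:2] for q in [(538,20),(762,97),(682,350),(443,268)]]
    print('hous',C,[np.linalg.norm(C[i]-C[i-1]) for i in range(4)])
    # model corners: BL(100,88) BR(100,-88) FR(-100,-88) FL(-100,88)
    M=np.array([(100,88),(100,-88),(-100,-88),(-100,88)])/1000
    C=np.array(C);c=C.mean(0);U,S,Vt=np.linalg.svd(M.T@(C-c));R=(U@Vt).T
    print('centre',c,'yaw',np.degrees(np.arctan2(R[1,0],R[0,0])),'resid',(M@R.T+c-C)*1000)
    for n,p in dict(notch=(-66,0,51),hinge=(84,0,58),mark=(12,74,60)).items():
        w=np.r_[R@np.array(p[:2])/1000+c,p[2]/1000];print(n,w,proj('top',w),proj('side',w))
    for n,q in dict(tip=(358,197),tl=(356,181),tr=(357,213),el=(296,181),er=(290,212),em=(292,197)).items(): print(n,atz('top',A(*q),.011))
    for n,q in dict(r1=(315,70),r2=(262,333),r3=(185,40)).items(): print(n,atz('top',A(*q),.036))
    _,d=snap('top');
    for u in [(215,214),(213,213),(217,214),(207,214),(212,220),(190,220),(361,187),(365,160)]: print(u,atd('top',u,d[u[1],u[0]]))
    _,d=snap('side')
    for r in models.landmark_of('knife_tip','side'): print(r,tri('top',A(358,197),'side',r['location']))
    for r in models.recognise('knife','side'): print(r)
    for r in models.landmark_of('notch','side'): print(r,tri('top',B(578,282),'side',r['location']))
E
python3 m.py
```

```text
hous [array([ 0.7352, -0.077 ]), array([ 0.6858, -0.2393]), array([ 0.496 , -0.1853]), array([ 0.5454, -0.0158])] [np.float64(0.199460002137406), np.float64(0.1696529338878749), np.float64(0.19733224713423025), np.float64(0.17653763685916418)]
centre [ 0.6156 -0.1294] yaw -16.757813650054764 resid [[ 1.4921  3.0934]
 [ 0.1985 -3.1466]
 [-1.5121  0.5045]
 [-0.1785 -0.4514]]
notch [ 0.5524 -0.1103  0.051 ] [360.8427 181.9582] [310.2702 247.2803]
hinge [ 0.696  -0.1536  0.058 ] [377.6335 134.1213] [356.9258 251.7182]
mark [ 0.6484 -0.062   0.06  ] [345.4056 147.8582] [336.0899 234.6678]
tip [0.4432 0.2907 0.011 ]
tl [0.4549 0.2931 0.011 ]
tr [0.4314 0.2904 0.011 ]
el [0.4523 0.3365 0.011 ]
er [0.4292 0.3388 0.011 ]
em [0.4403 0.3383 0.011 ]
r1 [0.5297 0.3261 0.036 ]
r2 [0.3377 0.3462 0.036 ]
r3 [0.5463 0.4217 0.036 ]
(215, 214) [0.4418 0.3023 0.0128]
(213, 213) [0.445  0.3089 0.0092]
(217, 214) [0.4435 0.2975 0.0054]
(207, 214) [0.4412 0.3261 0.0086]
(212, 220) [0.4257 0.3112 0.0009]
(190, 220) [0.416  0.3683 0.0355]
(361, 187) [ 0.5392 -0.1121  0.0452]
(365, 160) [ 0.6156 -0.1191  0.0594]
{'location': [199.5, 211.8], 'conf': 0.71} (array([0.3082, 0.2563, 0.0098]), np.float64(0.2730882135788568))
{'location': [264.7, 196.4], 'conf': 0.55} (array([ 0.4423,  0.292 , -0.0001]), np.float64(0.005735241155187102))
{'bbox': [196.4, 178.7, 9.5, 34.1], 'conf': 0.81}
{'bbox': [261.7, 186.1, 3.0, 9.8], 'conf': 0.6}
{'location': [310.1, 246.1], 'conf': 0.75} (array([ 0.5466, -0.1122,  0.0564]), np.float64(0.009219815249271448))
```

```bash
python3 -m handwheel '[24,-26,0,-6.7,0, 24,-26,0,-6.7,0, 24,-26,0,-6.7,0, 24,-26,0,-6.7,0, 24,-26,0,-6.7,0, 24,-26,0,-6.7,0, 24,-26,0,-6.7,0, 24,-26,0,-6.7,0, 24,-26,0,-6.7,0, 22,-24,0,-6.7,0, 0,0,-40,0,0, 0,0,0,0,0]'
```

```text
clock: 2.65
tool_pos: [0.4407, 0.3045, 0.1867]
tool_rot: [-179.6, 0.1, 93.0]
ft_force: [-0.1, 0.1, -0.9]
width: 0.0425
grip_force: 0.0
```

```bash
python3 -m handwheel '[1,1,-40,0,0, 0,1,-40,0,0, 0,0,-40,0,0, 0,0,-35,0,0, 0,0,-17,0,0, 0,0,-9,0,0, 0,0,0,0,0]'; python3 - <<'E'
from h import *
p,d=snap('top','t1.png');q,_=snap('side','s1.png')
a=cv2.resize(p[165:255,160:260,::-1],None,fx=4,fy=4,interpolation=3);b=cv2.resize(q[150:230,215:315,::-1],None,fx=4,fy=4,interpolation=3)
o=np.zeros((360,800,3),np.uint8);o[:,:400]=np.clip(a*1.8,0,255);o[:320,400:]=b
cv2.imwrite('pics/c2.png',o)
E
```

```text
clock: 3.35
tool_pos: [0.443, 0.3084, 0.0104]
tool_rot: [-180.0, 0.0, 93.1]
ft_force: [-0.6, -0.5, -0.9]
width: 0.0427
grip_force: 0.0
```

View pics/c2.png

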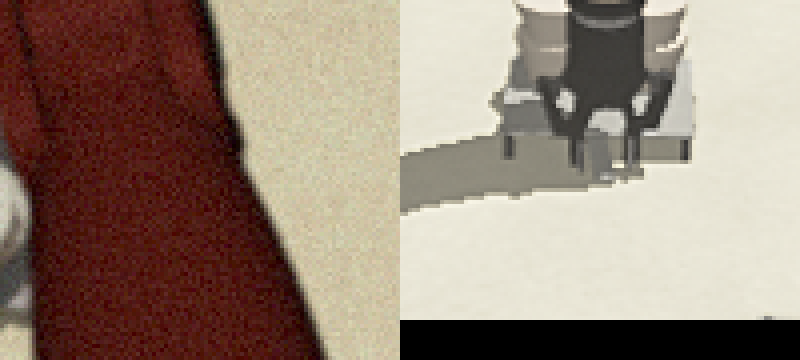

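The side view shows the blade (600,155) between the two fingers (575 and 632), as wanted.

```bash
python3 -m handwheel '[0,0,-3,0,0, 0,0,-3,0,0, 0,0,0,0,-1, 0,0,0,0,-1, 0,0,0,0,-1, 0,0,0,0,-1, 0,0,0,0,-1]'
```

```text
clock: 4.15
tool_pos: [0.4436, 0.3081, 0.0044]
tool_rot: [180.0, 0.0, 93.1]
ft_force: [0.3, -0.5, 0.6]
width: 0.0197
grip_force: 58.6
```

```bash
python3 -m handwheel '[0.5,-8,0.5,0,-1, 1,-17,0,0,-1, 1,-20,0,0,-1, 1,-20,0,0,-1, 1,-20,0,0,-1, 1,-20,0,0,-1, 1,-20,0,0,-1, 1,-20,0,0,-1, 1,-15,0,0,-1, 0.5,-8,-0.5,0,-1, 0,0,0,0,-1]'; python3 - <<'E'
from h import *
p,d=snap('top','t2.png');q,_=snap('side','s2.png')
print(atz('top',(250,215),0))
a=cv2.resize(p[165:255,190:290,::-1],None,fx=4,fy=4,interpolation=3);b=cv2.resize(q[160:240,215:315,::-1],None,fx=4,fy=4,interpolation=3)
o=np.zeros((360,800,3),np.uint8);o[:,:400]=np.clip(a*1.8,0,255);o[:320,400:]=b
cv2.imwrite('pics/c3.png',o)
E
```

```text
clock: 5.25
tool_pos: [0.4526, 0.1391, 0.0044]
tool_rot: [180.0, 0.0, 93.0]
ft_force: [0.4, -0.8, 0.8]
width: 0.0198
grip_force: 58.8
[0.44730823 0.20186769 0.        ]
```

View pics/c3.png

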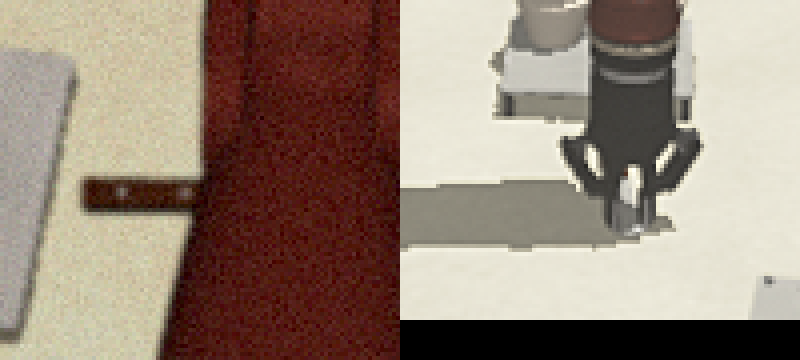

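The knife is out: its handle end shows at crop (83,193), clear of the riser. Next I release and slide back to the handle.

```bash
python3 -m handwheel '[0,0,0,0,0, 0,0,0,0,0, 0,0,0,0,0, -0.5,15,0,0,0, -1,20,0,0,0, -1,20,0,0,0, -1,20,0,0,0, -1,17,0,0,0, 0,0,0,0,0]'; python3 - <<'E'
from h import *
p,d=snap('top','t3.png');q,_=snap('side','s3.png')
e=atz('top',(210.4,213),.018);print('end before',e)
print([ (r,atz('side',r['location'],.009)) for r in models.landmark_of('knife_tip','side')])
a=cv2.resize(p[165:255,190:290,::-1],None,fx=4,fy=4,interpolation=3);b=cv2.resize(q[160:240,215:315,::-1],None,fx=4,fy=4,interpolation=3)
o=np.zeros((360,800,3),np.uint8);o[:,:400]=np.clip(a*1.8,0,255);o[:320,400:]=b
cv2.imwrite('pics/c4.png',o)
E
```

```text
clock: 6.25
tool_pos: [0.4476, 0.2338, 0.0043]
tool_rot: [-180.0, -0.0, 93.2]
ft_force: [0.2, 0.2, -0.2]
width: 0.0431
grip_force: 0.0
end before [0.44294382 0.31504393 0.018     ]
[({'location': [200.2, 213.1], 'conf': 0.79}, array([0.18480487, 0.1757284 , 0.009     ])), ({'location': [273.0, 222.3], 'conf': 0.49}, array([0.45294997, 0.09599521, 0.009     ]))]
```

View pics/c4.png

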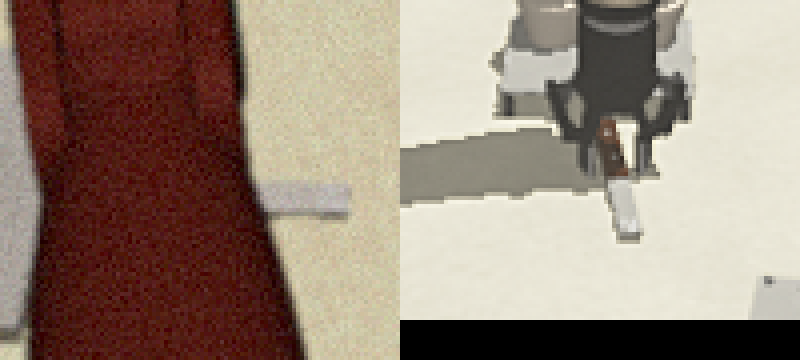

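The knife lies free, with its tip at crop (350,201) and the fingers straddling the handle just behind the neck. Now I grip and lift.

```bash
python3 -m handwheel '[0,0,-2,0,0, 0,0,0,0,-1, 0,0,0,0,-1, 0,0,0,0,-1, 0,0,0,0,-1, 0,0,15,0,-1, 0,0,35,0,-1, 0,0,40,0,-1, 0,0,0,0,-1]'; python3 -m handwheel '[-5,-30,0,7,-1, -5,-30,0,7,-1, -5,-30,0,7,-1, -5,-30,0,7,-1, -5,-30,0,7,-1, -5,-30,0,7,-1, -5,-30,0,7,-1, -5,-30,0,7,-1, -5,-30,0,7,-1, -6,-27,0,7,-1, 0,0,0,0,-1]'; python3 - <<'E'
from h import *
for n in ('top','side'):
    p,d=snap(n,n[0]+'4.png')
    for l in ('knife_tip','notch'): print(n,l,[(np.round(r['location'],1),round(r['conf'],2)) for r in models.landmark_of(l,n)])
for P in [(.5055,-.0962,.09)]: print(proj('top',P),proj('side',P))
p=cv2.imread('pics/t4.png');q=cv2.imread('pics/s4.png')
a=cv2.resize(p[130:230,300:400],None,fx=4,fy=4,interpolation=3);b=cv2.resize(q[200:300,250:350],None,fx=4,fy=4,interpolation=3)
cv2.imwrite('pics/c5.png',np.hstack([np.clip(a*1.8,0,255).astype(np.uint8),b]))
E
```

```text
clock: 7.3
tool_pos: [0.4513, 0.233, 0.099]
tool_rot: [179.5, -0.1, 93.1]
ft_force: [1.3, 0.1, -1.3]
width: 0.0204
grip_force: 59.2
clock: 8.4
tool_pos: [0.3967, -0.0673, 0.0928]
tool_rot: [-180.0, 0.0, 163.2]
ft_force: [0.2, 0.6, -0.4]
width: 0.0203
grip_force: 59.1
top knife_tip [(array([248.3, 308.9]), 0.79), (array([121.5, 200.2]), 0.6), (array([360. , 181.7]), 0.2)]
top notch [(array([359.7, 178.5]), 0.89)]
side knife_tip [(array([296.7, 237.9]), 0.73), (array([354.3, 251.9]), 0.51), (array([266.6, 233.9]), 0.5)]
side notch [(array([310.7, 247.4]), 0.97), (array([308. , 245.8]), 0.39)]
[357.5542437  194.54291442] [295.96412    235.77319078]
```

View pics/c5.png

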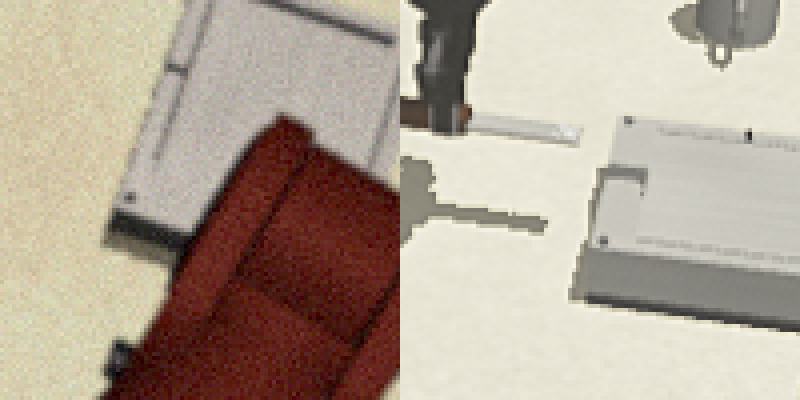

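Side view: the blade tip is at crop (580,137), still level, and it points at the notch at crop (640,190).

```bash
python3 - <<'E'
from h import *
np.set_printoptions(precision=4,suppress=True)
c=np.array([.6156,-.1294]);u=np.array([.9575,-.2883]);v=-np.array([u[1],-u[0]])
v=np.array([.2883,.9575])
for P in [(.506,-.100,.0994)]: print(proj('side',P))
_,d=snap('side')
for x in range(267,296,3):
    for r in (-1,0,1,2):
        y=int(round(231.5+(x-270)*.1))+r
        P=atd('side',(x,y),d[y,x]); 
        if P[2]>.07: print(x,y,P,'hs',(P[:2]-c)@u,(P[:2]-c)@v)
E
```

```text
[296.444  234.1423]
267 230 [ 0.414  -0.0743  0.102 ] hs -0.20891147073832753 -0.005319950632780373
267 231 [ 0.4138 -0.0765  0.0997] hs -0.20843951566144825 -0.007490977710039631
267 232 [ 0.4137 -0.0785  0.0971] hs -0.2080117588928951 -0.009434466902371368
270 231 [ 0.423  -0.0812  0.1027] hs -0.19829518785891645 -0.009365477683956088
270 232 [ 0.4225 -0.0861  0.1023] hs -0.19734111506095078 -0.014166522140354817
270 233 [ 0.4229 -0.0833  0.0962] hs -0.19778015243245398 -0.01142998217669101
273 231 [ 0.4333 -0.0762  0.0984] hs -0.18990125880989328 -0.0016627831015244823
273 232 [ 0.4324 -0.0844  0.1005] hs -0.18840252494539517 -0.009717604892124159
273 233 [ 0.4318 -0.0899  0.1006] hs -0.1873698991407849 -0.015124653241959997
276 231 [ 0.4426 -0.0791  0.1   ] hs -0.18010108451359963 -0.0017484550026298042
276 232 [ 0.4421 -0.0837  0.0995] hs -0.17924543418051442 -0.006287815682417146
276 233 [ 0.4413 -0.091   0.101 ] hs -0.1779452126986929 -0.01349871988038758
279 231 [ 0.4523 -0.0798  0.1   ] hs -0.17068389160333083 0.00038218317890047145
279 232 [ 0.4514 -0.0869  0.1013] hs -0.16
[... 852 characters left out ...]
0.0939  0.1009] hs -0.1404913959728818 -0.005263242261825465
288 234 [ 0.4792 -0.0972  0.0995] hs -0.13990322104769606 -0.008529781198440585
288 235 [ 0.4785 -0.1024  0.0994] hs -0.13906423318342004 -0.013724203207462916
291 233 [ 0.4887 -0.0969  0.1026] hs -0.13084191794427977 -0.005422284372422235
291 234 [ 0.4883 -0.1004  0.1013] hs -0.13023608482104485 -0.008947696080414612
291 235 [ 0.4877 -0.1052  0.101 ] hs -0.1294841347908185 -0.013681504732961697
294 233 [ 0.499  -0.094   0.0998] hs -0.12188893832891087 0.00030604998155122796
294 234 [ 0.4982 -0.0995  0.1   ] hs -0.12107731943593786 -0.005180630017844931
294 235 [ 0.4969 -0.1073  0.102 ] hs -0.11999852484716642 -0.013055034263782423
```

```bash
python3 -m handwheel '[1,4,-20,0,-1, 0,0,-18,0,-1, 0,0,-10,0,-1, 0,0,0,0,-1, 9.6,-2.9,0,0,-1, 9.6,-2.9,0,0,-1, 9.6,-2.9,0,0,-1, 9.6,-2.9,0,0,-1, 0,0,0,0,-1]'; python3 - <<'E'
from h import *
np.set_printoptions(precision=4,suppress=True)
q,d=snap('side','s5.png')
c=np.array([.6156,-.1294]);u=np.array([.9575,-.2883]);v=np.array([.2883,.9575])
for x in (296,300,304):
    for y in range(242,251):
        P=atd('side',(x,y),d[y,x]);print(x,y,(P[:2]-c)@u,(P[:2]-c)@v,P[2])
cv2.imwrite('pics/c6.png',cv2.resize(q[205:290,255:370,::-1],None,fx=6,fy=6,interpolation=3))
E
```

```text
clock: 9.65
tool_pos: [0.4376, -0.073, 0.0453]
tool_rot: [-180.0, 0.1, 163.1]
ft_force: [0.4, 0.0, -0.4]
width: 0.0205
grip_force: 59.1
296 242 -0.1224985303441708 0.0848504842807977 -0.0018435447116329495
296 243 -0.11430122695351004 0.008912332549183697 0.05375787648485497
296 244 -0.11409423653800367 0.008972533297966693 0.049572554253419554
296 245 -0.1125268354208924 -0.003969885622778489 0.05574701388977077
296 246 -0.1119121942000011 -0.007824459387642684 0.05472069986620587
296 247 -0.1110310846477325 -0.014244068496458163 0.05577602866030096
296 248 -0.11738586391734862 0.048914635407781314 0.0005551817418524285
296 249 -0.11675650484530403 0.045020509444125 -0.0006402857690152031
296 250 -0.11605483524878604 0.04042138101725701 -0.0012445445920800102
300 242 -0.1085816210065879 0.08566945287486905 -0.00015742436571408724
300 243 -0.10130069902528378 0.010040346025294826 0.05505823547420652
300 244 -0.10071832738774901 0.006293392684775645 0.05389647124563335
300 245 -0.09975215280099092 -0.001609237594171043 0.05605640545588941
300 246 -0.09914770716214641 -0.00562105740109
[... 237 characters left out ...]
250 -0.09588251721743465 -0.031030201119824134 0.059327907177723405
304 242 -0.0891121438441268 0.01770095261830424 0.05534772501015195
304 243 -0.08880778185333765 0.017114320853266963 0.05167661387188349
304 244 -0.08802622066985936 0.010629374112453535 0.05265597716481951
304 245 0.000413501798230364 -1.0840855237695084 0.9175204502717469
304 246 -0.08638173197191468 -0.0034314008649493017 0.055590171516073705
304 247 -0.08555634518860356 -0.010545175773069883 0.05718333375117157
304 248 -0.08558023725105392 -0.007052344816138599 0.05027626610068525
304 249 -0.08431999643985268 -0.019657831259979712 0.05635281303867046
304 250 -0.08331324833681024 -0.029133075764235933 0.05996764109924968
```

View pics/c6.png

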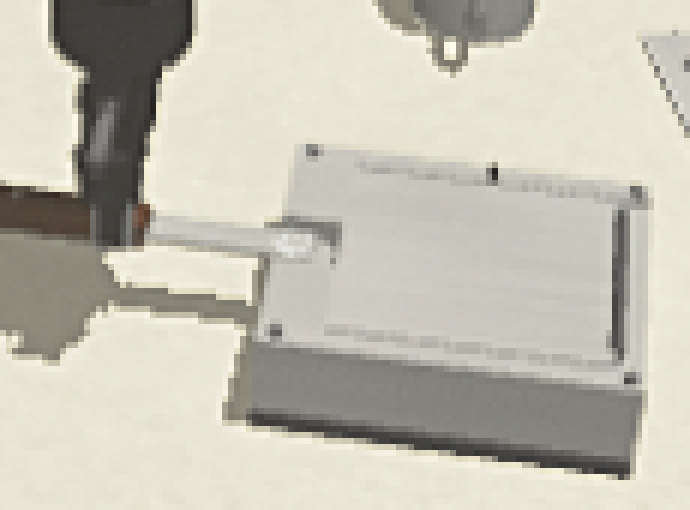

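Side view: the blade lies inside the notch with its tip at about (315,243) and its sides clear. It sits slightly high, so I lower it 2.5 mm and push in.

```bash
python3 -m handwheel '[0,0,-2.5,0,-1, 0,0,0,0,-1, 9.6,-2.9,0,0,-1, 9.6,-2.9,0,0,-1, 9.6,-2.9,0,0,-1, 9.6,-2.9,0,0,-1, 0,0,0,0,-1]'
```

```text
clock: 10.4
tool_pos: [0.4753, -0.0843, 0.042]
tool_rot: [180.0, 0.0, 163.1]
ft_force: [0.1, -0.1, -1.6]
width: 0.0204
grip_force: 59.2
```

```bash
python3 -m handwheel '[0,0,6,0,-1, 0,0,8,0,-1, 0,0,8,0,-1, 0,0,8,0,-1, 0,0,8,0,-1, 0,0,8,0,-1, 0,0,0,0,-1]'; python3 - <<'E'
from h import *
print(arm.get_obs()['wrist_torque'])
np.set_printoptions(precision=4,suppress=True)
q,d=snap('side','s6.png')
for n in('side','top'):print([(r,) for r in models.landmark_of('cover_lip',n)])
cv2.imwrite('pics/c7.png',cv2.resize(q[185:285,255:375,::-1],None,fx=6,fy=6,interpolation=3))
E
```

```text
clock: 11.1
tool_pos: [0.4752, -0.0843, 0.0892]
tool_rot: [-180.0, 0.1, 163.1]
ft_force: [-0.5, 0.3, -1.8]
width: 0.0202
grip_force: 59.1
[ 0.09517531  0.17149436 -0.07614607]
[({'location': [312.7, 233.9], 'conf': 0.96},), ({'location': [322.0, 238.1], 'conf': 0.56},)]
[({'location': [456.6, 225.3], 'conf': 0.71},), ({'location': [356.2, 180.2], 'conf': 0.68},)]
```

View pics/c7.png

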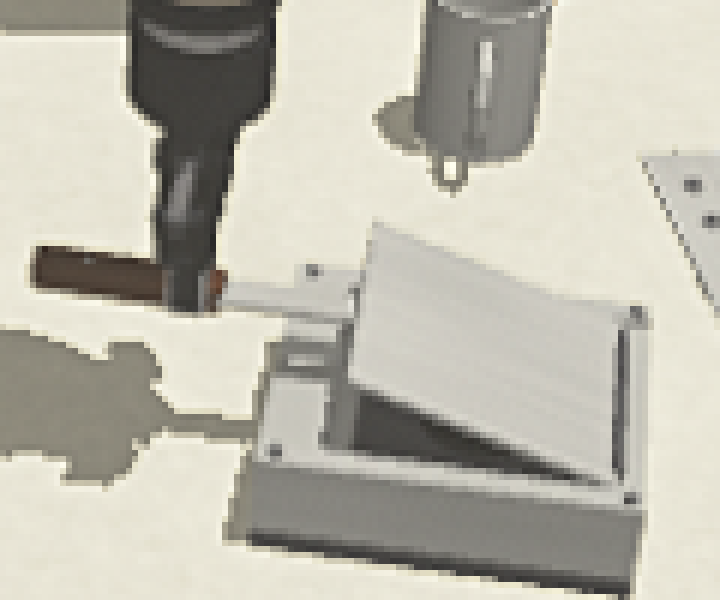

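Side view: the cover is levered up by the blade to about 0.35 rad, and the knife is level. I lift further and hold, then sweep up and forward.

```bash
python3 -m handwheel '[0,0,8,0,-1, 0,0,8,0,-1, 0,0,0,0,-1, 0,0,0,0,-1, 8,-2.5,6.5,0,-1, 8,-2.5,6.5,0,-1, 8,-2.4,8.3,0,-1, 8,-2.4,8.3,0,-1, 8,-2.4,8.3,0,-1, 0,0,0,0,-1]' && python3 - <<'E'
from h import *
q,d=snap('side','s7.png')
cv2.imwrite('pics/c8.png',cv2.resize(q[165:285,255:375,::-1],None,fx=5,fy=5,interpolation=3))
E
```

```text
clock: 12.25
tool_pos: [0.5157, -0.0967, 0.1424]
tool_rot: [-180.0, 0.1, 163.1]
ft_force: [0.3, 0.1, -1.2]
width: 0.0205
grip_force: 59.2
```

View pics/c8.png

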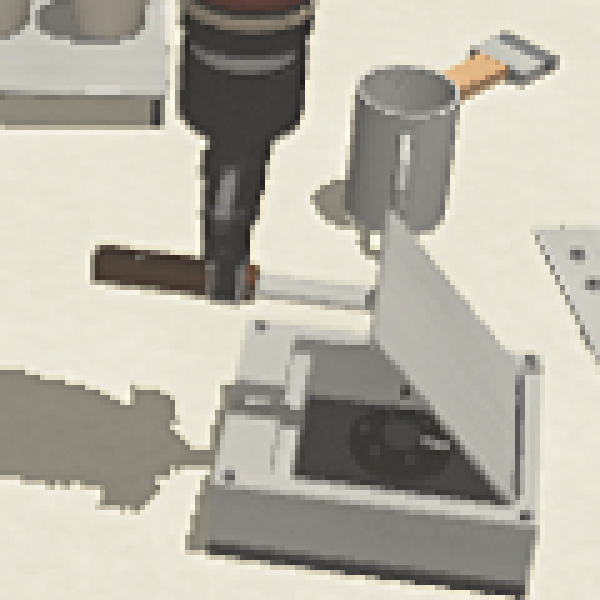

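Side view: the cover is at about 0.9 rad with the tip still bearing at (370,297). The wheel is visible at (400,440) with its bright pointer at (432,440). All 10 pictures are used, so from here I go on by measurement only.

```bash
python3 -m handwheel '[9.6,-2.9,5.7,0,-1, 9.6,-2.9,5.7,0,-1, 9.6,-2.9,5.7,0,-1, 8.4,-2.5,0.8,0,-1, 8.4,-2.5,0.8,0,-1, 8.4,-2.5,0.8,0,-1, 8.4,-2.5,0.8,0,-1, 8,-2.4,-1,0,-1, 8,-2.4,-1,0,-1, 8,-2.4,-1,0,-1, 6,-1.9,-2,0,-1, 0,0,0,0,-1]' && cat > cov.py <<'E'
from h import *
np.set_printoptions(precision=4,suppress=True)
c=np.array([.6156,-.1294]);u=np.array([.9575,-.2883]);v=np.array([.2883,.9575])
def cloud(n):
    q,d=snap(n)
    ys,xs=np.nonzero(d>0);K=viewer.camera_params(n);
    x=cv2.undistortPoints(np.stack([xs,ys],1).astype(float)[:,None],np.array(K['mtx']),np.array([K['k1'],0,0,0,0.]))[:,0]
    T=np.array(K['camera_from_world']);D=d[ys,xs]
    P=(np.stack([x[:,0],-x[:,1],-np.ones(len(x))],1)*D[:,None]-T[:3,3])@T[:3,:3]
    H=np.stack([(P[:,:2]-c)@u,(P[:,:2]-c)@v,P[:,2]],1)
    return H*1000,q[ys,xs],xs,ys
if __name__=='__main__':
    for n in('side','top'):
        H,_,xs,ys=cloud(n)
        m=(H[:,0]>20)&(H[:,0]<180)&(abs(H[:,1])<72)&(H[:,2]>75)&(H[:,2]<215)
        print(n,m.sum())
        for z in range(75,215,10):
            k=m&(abs(H[:,2]-z)<5)
            if k.sum()>5: print(z,k.sum(),np.median(H[k,0]),H[k,1].min(),H[k,1].max())
E
python3 cov.py
```

```text
clock: 13.5
tool_pos: [0.6079, -0.1244, 0.1565]
tool_rot: [180.0, 0.0, 163.1]
ft_force: [-1.1, 0.3, -1.7]
width: 0.0204
grip_force: 59.3
side 505
75 11 87.51015397373008 -69.38279441252739 49.40735079012991
85 28 88.76514794433464 -68.97387728055902 65.39381241718877
95 29 90.60357684676933 -70.4184804051359 69.48262745488347
105 27 92.39307796136681 -70.63264833887641 64.4659777535114
115 19 93.59981506574725 -71.33138200325047 47.081947433280995
125 27 95.1943647114308 -71.60827823433111 68.80102133775142
135 19 96.84089733553904 -71.0380370143145 60.39866928218986
145 21 98.24540350030948 -71.31117742402049 63.655086590213266
155 35 99.87563005108245 -70.01226085829136 70.80592666692738
165 158 70.07069659831751 -70.15562144049805 61.407001443979475
175 29 102.98208961670703 -71.36855752691092 64.40664273884225
185 23 104.49623610886186 -70.59051554050188 64.58833556768317
195 31 106.01673524796442 -69.65896829138728 70.32472701544737
205 48 109.65241929981657 -70.43380238576063 67.69378904183118
top 191
95 8 88.1516601595289 61.544658692597714 70.31309393720694
105 8 88.81182316950336 60.12362391565924 69.84238359554786
115 10 91.15527148530165 59.58783700640202 70.8957616873322
125 12 92.19007725644117 56.58488383791343 70.39027448348287
135 12 94.24633032596101 56.06141135828343 70.90664372248004
145 13 96.03855912418435 54.843198719288296 70.24874055460545
155 16 97.54592693979095 52.865096818130056 68.82075307399742
165 18 99.3839104518676 50.87219569035846 71.18703594578196
175 16 100.28807500572012 49.46571045042446 70.35235519225232
185 19 101.776688633507 48.102149065648874 70.77002641278625
195 25 103.94445434674606 46.525972541047 70.38853884349031
205 26 105.75740102925798 46.1018337547581 71.36779182144763
```

```bash
python3 -m handwheel '[6,-1.8,-1,0,-1, 0,0,0,0,-1, -20,6,0,0,-1, -33,10,0,0,-1, -33,10,0,0,-1, -14,40,0,0,-1, -14,40,0,0,-1, -14,40,0,0,-1, -14,40,0,0,-1, -14,40,0,0,-1, -14,40,0,0,-1, -14,40,0,0,-1]';  python3 -m handwheel '[0,0,-40,0,-1, 0,0,-40,0,-1, 0,0,-40,0,-1, 0,0,-20,0,-1, 0,0,0,0,-1]'
```

```text
clock: 14.8
tool_pos: [0.4287, 0.1816, 0.1565]
tool_rot: [180.0, 0.1, 163.1]
ft_force: [0.4, -0.0, -0.2]
width: 0.02
grip_force: 59.3
clock: 15.3
tool_pos: [0.4268, 0.1799, 0.0132]
tool_rot: [-179.9, -0.3, 163.1]
ft_force: [-0.3, 0.3, -0.5]
width: 0.0204
grip_force: 59.3
```

```bash
python3 -m handwheel '[0,0,-7,0,-1, 0,0,-4,0,-1, 0,0,0,0,-1, 0,0,0,0,-1]';
```

```text
clock: 15.7
tool_pos: [0.4299, 0.1802, 0.0059]
tool_rot: [180.0, 0.1, 163.1]
ft_force: [0.2, -1.1, -1.1]
width: 0.0202
grip_force: 59.3
```

```bash
python3 cov.py | sed -n 1,16p; python3 - <<'E'
from cov import *
for n in('side','top'):
    H,rgb,xs,ys=cloud(n)
    for l in('pointer','wheel_top','index_mark'):print(n,l,[(np.round(r['location'],1),round(r['conf'],2)) for r in models.landmark_of(l,n)])
for n in('side','top'):
    for hp in [(12,0,45),(12,74,60)]:
        w=np.r_[c+(u*hp[0]+v*hp[1])/1000,hp[2]/1000];print(n,hp,w,proj(n,w))
    for a in range(0,360,30):
        a=np.radians(a);hp=(12+31*np.cos(a),31*np.sin(a),48);w=np.r_[c+(u*hp[0]+v*hp[1])/1000,.048];print(n,round(np.degrees(a)),proj(n,w))
E
```

```text
side 469
75 10 88.63709722614374 -70.85225882770189 7.515026319628005
85 35 90.08920381086189 -70.98850876554044 65.84783344485706
95 30 92.30174092036788 -70.70360662830511 71.8424632952507
105 37 94.44903432922501 -71.82388270070115 65.55380912558232
115 28 97.00765303334092 -70.51798737649243 71.70102416920327
125 39 99.38175555423355 -71.32650815821542 67.06954902767416
135 29 101.55409369800667 -69.63435747622366 65.48694462338355
145 31 103.44269562462766 -70.21548350369196 67.3428328529115
155 29 105.3391409175724 -70.91727993945177 66.71130602603753
165 35 107.23397182695767 -70.91848926198895 65.13520959630334
175 44 110.65980142915001 -71.38403666738333 67.80145536852046
185 35 112.47150086209275 -70.65110416671381 68.98938847509372
195 33 114.22761171824227 -71.72740902559428 69.51905128644529
205 54 117.33937517490068 -70.85418426246125 68.26244784405101
top 1633
side pointer [(array([345.6, 252.6]), 0.62)]
side wheel_top [(array([335.8, 252. ]), 0.62)]
side index_mark [(array([336.8, 233.2]), 0.89), (array([268.9, 213.8]), 0.67)]
top pointer [(array([372.9, 143.8]), 0.92
[... 383 characters left out ...]
39 245.3144]
side 120 [330.0366 245.4717]
side 150 [326.2989 247.1435]
side 180 [324.6087 249.92  ]
side 210 [325.4659 253.0895]
side 240 [328.7032 255.7964]
side 270 [333.4676 257.2753]
side 300 [338.4327 257.0969]
side 330 [342.2048 255.3172]
top (12, 0, 45) [ 0.6271 -0.1329  0.045 ] [369.0242 157.9377]
top (12, 74, 60) [ 0.6484 -0.062   0.06  ] [345.4142 147.8611]
top 0 [372.5627 147.9759]
top 30 [367.0106 147.5069]
top 60 [362.0448 149.7389]
top 90 [358.9843 154.0852]
top 120 [358.6539 159.3966]
top 150 [361.1585 164.2542]
top 180 [365.8385 167.345 ]
top 210 [371.4352 167.8253]
top 240 [376.4324 165.5622]
top 270 [379.4797 161.1736]
top 300 [379.7654 155.851 ]
top 330 [377.2294 151.0244]
```

```bash
python3 -m handwheel '[0,0,-3,0,-1, 0,0,0,0,-1, 0,0,0,0,-1]'; cat > ptr.py <<'E'
from cov import *
def ptr(n):
    q,d=snap(n); g=cv2.cvtColor(q,cv2.COLOR_RGB2GRAY).astype(float)
    L=[]
    for y in range(125,290):
        for x in range(310,400):
            w=atz(n,(x,y),.047);h=np.array([(w[:2]-c)@u,(w[:2]-c)@v])*1000-[12,0]
            if 13<np.hypot(*h)<34: L.append((h[0],h[1],g[y,x],x,y))
    L=np.array(L);b=np.median(L[:,2]);s=L[:,2].max()
    wt=np.clip(L[:,2]-b-.5*(s-b),0,None)
    m=(wt[:,None]*L[:,:2]).sum(0)/wt.sum()
    top=L[np.argsort(-L[:,2])[:8]]
    print(n,'bg',b,'max',s,'mean',m,'phi',np.degrees(np.arctan2(m[1],m[0])));print(top.round(0))
if __name__=='__main__':
    ptr('top');ptr('side')
E
python3 ptr.py
```

```text
clock: 16.5
tool_pos: [0.4295, 0.1802, 0.0024]
tool_rot: [180.0, 0.0, 163.1]
ft_force: [-0.8, -0.1, 4.4]
width: 0.0205
grip_force: 60.0Traceback (most recent call last):
  File "ptr.py", line 15, in <module>
    ptr('top');ptr('side')
    ~~~^^^^^^^
  File "ptr.py", line 7, in ptr
    w=atz(n,(x,y),.047);h=np.array([(w[:2]-c)@u,(w[:2]-c)@v])*1000-[12,0]
  File "h.py", line 13, in atz
    o,d=ray(n,uv);return o+d*(z-o[2])/d[2]
        ~~~^^^^^^
  File "h.py", line 8, in ray
    c=viewer.camera_params(n);K=np.array(c['mtx']);k1=c['k1'];T=np.array(c['camera_from_world'])
ValueError: time passes only in moves, steps and waits
```

```bash
python3 -m handwheel '[0,0,0,0,0.2, 0,0,0,0,0.2, 0,0,0,0,0.2, 0,0,20,0,0.2, 0,0,40,0,0.2, 0,0,40,0,0.2, 0,0,0,0,0.2]'; cat > ptr.py <<'E'
from cov import *
def ptr(n):
    q,d=snap(n); g=cv2.cvtColor(q,cv2.COLOR_RGB2GRAY).astype(float)
    ys,xs=np.mgrid[125:290,310:400];xs=xs.ravel();ys=ys.ravel();K=viewer.camera_params(n);T=np.array(K['camera_from_world']);R=T[:3,:3]
    x=cv2.undistortPoints(np.stack([xs,ys],1).astype(float)[:,None],np.array(K['mtx']),np.array([K['k1'],0,0,0,0.]))[:,0]
    D=np.stack([x[:,0],-x[:,1],-np.ones(len(x))],1)@R;o=-R.T@T[:3,3]
    W=o+D*((.047-o[2])/D[:,2])[:,None]
    h=np.stack([(W[:,:2]-c)@u,(W[:,:2]-c)@v],1)*1000-[12,0]
    r=np.hypot(*h.T);k=(r>11)&(r<33);h=h[k];b=g[ys[k],xs[k]]
    t=np.argsort(-b)[:10];bg=np.median(b);wt=np.clip(b-bg-.5*(b.max()-bg),0,None);m=(wt[:,None]*h).sum(0)/wt.sum()
    print(n,'bg',bg,'max',b.max(),'mean',m,'phi',np.degrees(np.arctan2(m[1],m[0])))
    print(np.c_[h[t],b[t]].round(0).tolist())
if __name__=='__main__':
    ptr('top');ptr('side')
E
python3 ptr.py
python3 - <<'E'
from h import *
for n in('side','top'):
    snap(n)
    for l in('knife','knife_tip'):print(n,l,[(atz(n,r['location'],.009).round(3),round(r['conf'],2)) for r in models.landmark_of(l,n)])
E
```

```text
clock: 17.25
tool_pos: [0.4323, 0.1805, 0.1074]
tool_rot: [179.8, 0.4, 163.1]
ft_force: [0.0, 0.2, -0.0]
width: 0.0511
grip_force: 0.0
top bg 16.0 max 84.0 mean [23.547  -4.1008] phi -9.879219948728739
[[19.0, -2.0, 84.0], [30.0, -5.0, 83.0], [27.0, -6.0, 82.0], [23.0, -4.0, 81.0], [20.0, -5.0, 80.0], [26.0, -3.0, 76.0], [16.0, -3.0, 71.0], [22.0, -1.0, 70.0], [24.0, -7.0, 67.0], [15.0, -1.0, 58.0]]
side bg 66.0 max 221.0 mean [25.2515 -3.7433] phi -8.432244244981332
[[19.0, -4.0, 221.0], [29.0, -7.0, 203.0], [19.0, 1.0, 202.0], [29.0, -2.0, 199.0], [26.0, -3.0, 189.0], [32.0, -6.0, 185.0], [26.0, -8.0, 184.0], [22.0, -3.0, 173.0], [32.0, -1.0, 173.0], [16.0, -5.0, 146.0]]
side knife [(array([0.437, 0.153, 0.009]), 0.62), (array([0.187, 0.267, 0.009]), 0.49), (array([ 0.682, -0.08 ,  0.009]), 0.29)]
side knife_tip [(array([0.183, 0.177, 0.009]), 0.73), (array([0.531, 0.124, 0.009]), 0.58)]
top knife [(array([0.181, 0.297, 0.009]), 0.83), (array([0.451, 0.637, 0.009]), 0.48)]
top knife_tip [(array([0.471, 0.587, 0.009]), 0.72)]
```

```bash
python3 - <<'E'
from cov import *
for n in('top','side'):
    H=np.concatenate([cloud(n)[0] for _ in range(3)])
    k=(abs(H[:,2]-46)<7)&(np.hypot(H[:,0]-12,H[:,1])<50);P=H[k]
    k2=(abs(H[:,2]-60)<4)&(abs(H[:,0])<115)&(abs(H[:,1])<105)
    print(n,k.sum(),'wheel c',P.mean(0),'ext',np.percentile(P,[1,99],axis=0),'frame ext',np.percentile(H[k2],[.5,99.5],axis=0))
w=tri('top',(368,157.6),'side',(335.8,252));print(w,(w[0][:2]-c)@u,(w[0][:2]-c)@v)
print(arm.get_obs()['joint_positions'])
E
```

```text
top 1136 wheel c [11.0379  0.2335 46.1095] ext [[-18.9113 -30.6824  39.5855]
 [ 42.1276  30.8404  52.3027]] frame ext [[-99.7494 -87.461   56.1094]
 [ 97.4206  87.4765  63.9478]]
side 658 wheel c [13.6086 -6.0376 44.7272] ext [[-16.8939 -34.5243  39.4487]
 [ 44.301   26.9854  50.9436]] frame ext [[-97.735  -92.2356  56.0583]
 [101.3246  88.3844  63.8748]]
(array([ 0.6314, -0.1307,  0.0417]), np.float64(0.00457594976923198)) 0.015506713277914495 0.0033581586929367835
[  6.5952 -17.3091 -29.7564  77.5617   0.0034  23.5214]
```

```bash
python3 -m handwheel '[16,-26,3,8.4,1, 16,-26,3,8.4,1, 16,-26,3,8.4,1, 16,-26,3,8.4,1, 16,-26,3,8.4,1, 16,-26,3,8.4,1, 16,-26,3,8.4,1, 16,-26,3,8.4,1, 16,-26,3,8.4,1, 16,-26,3,8.4,1, 16,-26,3,8.4,1, 16,-26,0,8.4,1]'; python3 -m handwheel '[0,0,0,8.4,1, 0,0,0,8.4,1, 0,0,0,8.4,1, 0,0,0,8.4,1, 0,0,0,0,1]'; python3 -c "
from h import *;print(arm.get_obs()['joint_positions'])"
```

```text
clock: 19.15
tool_pos: [0.622, -0.1331, 0.1354]
tool_rot: [-180.0, -0.0, -95.8]
ft_force: [0.5, 0.3, 0.1]
width: 0.0855
grip_force: 0.0
clock: 19.65
tool_pos: [0.6212, -0.1319, 0.1348]
tool_rot: [180.0, 0.0, -62.4]
ft_force: [0.9, -0.1, -0.4]
width: 0.0852
grip_force: 0.0
[-2.37609732e+01  1.22677232e+01  2.46790903e+00  8.02193260e+01
 -1.66823641e-03 -1.41361979e+02]
```

```bash
python3 -m handwheel '[6,-1,-35,0,1, 0,0,-35,0,1, 0,0,-25,0,1, 0,0,-12,0,1, 0,0,-8,0,1, 0,0,0,0,1]'
```

```text
clock: 20.25
tool_pos: [0.6271, -0.1329, 0.0199]
tool_rot: [180.0, 0.0, -62.6]
ft_force: [-0.2, -0.3, 0.3]
width: 0.0856
grip_force: 0.0
```

```bash
python3 -m handwheel '[0,0,0,0,-1, 0,0,0,0,-1, 0,0,0,0,-1, 0,0,0,0,-1]'; python3 -m handwheel '[0,0,0,-4,-1, 0,0,0,-8,-1, 0,0,0,-8,-1, 0,0,0,-8,-1, 0,0,0,-8,-1, 0,0,0,-4,-1, 0,0,0,0,-1]'
```

```text
clock: 20.65
tool_pos: [0.6289, -0.133, 0.0226]
tool_rot: [-179.8, -0.1, -62.5]
ft_force: [-0.4, 2.3, 5.5]
width: 0.0638
grip_force: 65.3
clock: 21.35
tool_pos: [0.629, -0.133, 0.0226]
tool_rot: [-179.8, 0.0, -102.7]
ft_force: [0.8, 2.8, 4.9]
width: 0.0634
grip_force: 65.2
```

```bash
python3 -m handwheel '[0,0,0,-8,-1, 0,0,0,-8,-1, 0,0,0,-8,-1, 0,0,0,-8,-1, 0,0,0,-8,-1, 0,0,0,-8,-1, 0,0,0,-8,-1, 0,0,0,-8,-1, 0,0,0,-8,-1, 0,0,0,-8,-1, 0,0,0,-8,-1, 0,0,0,-8,-1]'; python3 -m handwheel '[0,0,0,-8,-1, 0,0,0,-8,-1, 0,0,0,-8,-1, 0,0,0,-8,-1, 0,0,0,-8,-1, 0,0,0,-8,-1, 0,0,0,-8,-1, 0,0,0,-8,-1, 0,0,0,-8,-1, 0,0,0,-8,-1, 0,0,0,-4,-1, 0,0,0,0,-1]'
```

```text
clock: 22.55
tool_pos: [0.6292, -0.1333, 0.0227]
tool_rot: [-180.0, 0.3, 161.2]
ft_force: [2.5, 1.9, 4.3]
width: 0.0635
grip_force: 65.1
clock: 23.75
tool_pos: [0.629, -0.1334, 0.0227]
tool_rot: [179.8, 0.0, 77.3]
ft_force: [3.4, 1.1, 4.9]
width: 0.0636
grip_force: 65.2
```

```bash
python3 -m handwheel '[0,0,0,-8,-1, 0,0,0,-8,-1, 0,0,0,-8,-1, 0,0,0,-8,-1, 0,0,0,-4,-1, 0,0,0,-3,-1, 0,0,0,0,-1, 0,0,0,0,1, 0,0,0,0,1, 0,0,0,0,1, 0,0,0,0,1]'; python3 -m handwheel '[0,0,10,0,1, 0,0,30,0,1, 0,0,40,0,1, 0,0,30,0,1, -35,20,10,0,1, -35,30,0,0,1, -35,30,0,0,1, -35,35,0,0,1, -20,40,0,0,1, 0,0,0,0,1]'; python3 ptr.py; python3 - <<'E'
from cov import *
for n in('side','top'):
    H=cloud(n)[0];k=(abs(H[:,1])<65)&(H[:,2]>90)&(H[:,2]<195)&(H[:,0]>70)&(H[:,0]<150)
    if k.sum()>50: s=np.polyfit(H[k,2],H[k,0],1);print('cover',n,np.pi/2+np.arctan(s[0]))
    for l in('pointer','wheel_top','index_mark','jug','cup','tamper'):print(n,l,[(np.round(r['location'],1),round(r['conf'],2)) for r in models.landmark_of(l,n)][:2])
E
```

```text
clock: 24.85
tool_pos: [0.6272, -0.1329, 0.0201]
tool_rot: [180.0, 0.0, 38.5]
ft_force: [-0.1, 0.8, -0.3]
width: 0.0856
grip_force: 0.0
clock: 25.85
tool_pos: [0.4651, 0.0256, 0.141]
tool_rot: [-180.0, -0.0, 38.7]
ft_force: [0.1, -0.4, 0.6]
width: 0.0854
grip_force: 0.0
top bg 17.0 max 43.0 mean [-0.0005 25.7615] phi 90.00112017339413
[[5.0, 27.0, 43.0], [8.0, 27.0, 40.0], [-8.0, 28.0, 40.0], [-10.0, 24.0, 39.0], [19.0, 25.0, 37.0], [-1.0, 27.0, 36.0], [-4.0, 26.0, 35.0], [-3.0, 33.0, 35.0], [-2.0, 30.0, 35.0], [18.0, 28.0, 35.0]]
side bg 64.0 max 255.0 mean [ 1.3457 24.0223] phi 86.79360252232797
[[1.0, 24.0, 255.0], [1.0, 29.0, 250.0], [2.0, 18.0, 243.0], [4.0, 29.0, 178.0], [2.0, 13.0, 149.0], [4.0, 24.0, 133.0], [11.0, 31.0, 116.0], [12.0, 5.0, 110.0], [7.0, 30.0, 109.0], [5.0, 19.0, 105.0]]
cover side 1.7843451982974547
side pointer [(array([330.3, 260.2]), 0.57), (array([337.3, 241.9]), 0.55)]
side wheel_top [(array([335. , 252.3]), 0.68)]
side index_mark [(array([335. , 232.5]), 0.66), (array([289.4, 325.7]), 0.35)]
side jug [(array([331.4, 206.6]), 0.88)]
side cup [(array([289.2, 327.3]), 0.66)]
side tamper [(array([355. , 314.9]), 0.7)]
cover top 1.777989399350497
top pointer [(array([360.9, 152.3]), 0.83), (array([363.2, 166.3]), 0.65)]
top wheel_top [(array([369. , 154.8]), 0.83), (array([270.4, 188.7]), 0.47)]
top index_mark []
top jug [(array([257.7, 130.7]), 0.88), (array([455. , 224.4]), 0.37)]
top cup [(array([453. , 225.4]), 0.61)]
top tamper [(array([446.8, 164.5]), 0.89), (array([389.4, 102.5]), 0.39)]
```

```bash
python3 -m handwheel '[-5,45,10,0,1, -5,45,10,0,1, -5,45,10,0,1, -5,45,10,0,1, -5,45,0,0,1, 0,0,0,0,1, 0,0,0,0,1]'; python3 ptr.py; python3 - <<'E'
from cov import *
for n in('side','top'):
    snap(n)
    for l in('knife','knife_tip','knife_grip'):print(n,l,[(atz(n,r['location'],.009).round(3),round(r['conf'],2)) for r in models.landmark_of(l,n)])
H,_,xs,ys=cloud('side')
R=np.array([u,v]);P=np.c_[H[:,:2]/1000@R+c,H[:,2]]
k=(P[:,0]>.32)&(P[:,0]<.58)&(P[:,1]>.09)&(P[:,1]<.27)&(P[:,2]>5)
k&=(P[:,2]<60)
for a in np.arange(.32,.58,.02):
    j=k&(abs(P[:,0]-a)<.01)
    if j.sum(): print(a.round(2),j.sum(),np.median(P[j],0),P[j,2].max())
E
```

```text
clock: 27.35
tool_pos: [0.4418, 0.2479, 0.1799]
tool_rot: [180.0, 0.0, 38.6]
ft_force: [0.7, 0.2, -0.1]
width: 0.0853
grip_force: 0.0
top bg 16.0 max 90.0 mean [ 1.2356 21.4128] phi 86.69752961811416
[[1.0, 22.0, 90.0], [2.0, 19.0, 86.0], [-0.0, 25.0, 86.0], [3.0, 16.0, 82.0], [3.0, 26.0, 77.0], [-0.0, 16.0, 76.0], [-1.0, 18.0, 75.0], [2.0, 28.0, 72.0], [4.0, 23.0, 71.0], [5.0, 20.0, 63.0]]
side bg 65.0 max 255.0 mean [ 1.3401 24.032 ] phi 86.80838639550112
[[1.0, 24.0, 255.0], [1.0, 29.0, 251.0], [2.0, 18.0, 243.0], [4.0, 29.0, 178.0], [2.0, 13.0, 148.0], [4.0, 24.0, 132.0], [11.0, 31.0, 116.0], [7.0, 30.0, 110.0], [12.0, 5.0, 109.0], [5.0, 19.0, 106.0]]
side knife [(array([0.181, 0.273, 0.009]), 0.71)]
side knife_tip [(array([0.542, 0.15 , 0.009]), 0.8), (array([0.182, 0.194, 0.009]), 0.73), (array([0.426, 0.187, 0.009]), 0.7)]
side knife_grip [(array([0.419, 0.173, 0.009]), 0.84), (array([0.188, 0.331, 0.009]), 0.8)]
top knife [(array([0.443, 0.177, 0.009]), 0.56), (array([0.457, 0.649, 0.009]), 0.55)]
top knife_tip [(array([0.528, 0.148, 0.009]), 0.82), (array([0.471, 0.582, 0.009]), 0.73)]
top knife_grip [(array([0.434, 0.178, 0.009]), 0.8)]
0.32 2 [0.3244 0.1433 6.5332] 7.541858088540854
0.34 6 [ 0.3473  0.1942 14.9438] 21.210654959849762
0.36 27 [ 0.3592  0.1947 14.9724] 20.219331494091346
0.38 35 [ 0.3782  0.1889 15.0989] 21.234859176295387
0.4 31 [ 0.4002  0.1803 16.4909] 20.529210051500574
0.42 31 [ 0.42    0.1713 15.1738] 21.74404540180868
0.44 29 [ 0.4385  0.1695 14.2072] 22.833349736176032
0.46 22 [ 0.4597  0.1679 10.0966] 14.778911162640416
0.48 26 [0.4796 0.1595 9.8897] 14.429917345517806
0.5 21 [ 0.5006  0.1539 11.469 ] 13.85207543602292
0.52 25 [ 0.5185  0.1449 10.0857] 17.52787728866377
0.54 3 [0.5308 0.1469 7.2345] 17.339487917282877
0.56 1 [0.5677 0.1609 5.0758] 5.07584918023092
```

The pointer is within about 3° of the index in both views. The cover is at about 1.78 rad, the knife lies flat and the bystanders have not moved, so I hand in.

```bash
python3 -c "
from bench import arm;print(arm.job_done())"
```

```text
the job is handed in; nothing more can be done
None
```

The job is handed in, but `arm.job_done()` gave no verdict: by my last measurements the cover is open at about 1.78 rad, the pointer is about 3° from the index line (8° allowed), the knife lies flat on the counter, and the jug, cup and tamper are where they stood.

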